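Line up the sauce tubs by height on the serving rail

ROBOT

A 6-joint arm with a two-finger parallel gripper is mounted at the origin on the work surface. World frame = base frame: x ahead of the robot, y to its left, z up, the work surface at z = 0. Lengths are in m, angles in rad, forces in N, time in s.
With the tool pointing down it reaches from about 0.325 to 0.9 m from the base axis. Payload 3.5 kg.
Tool frame: the origin (TCP) lies on the centre line of the jaws, within the pads' length; the fingertips stand 8 mm ahead of it and the grasp point (between the pads) lies 11 mm behind it; z points along the fingers, y is the line along which they close (so a half turn about z gives the same grasp; the last joint's range is limited). The gripper opens to 85 mm and grips with 20 to 120 N. Pads are 22 mm wide; open, the fingers measure 114 mm over their backs; the gripper's body (76 mm by 85 mm) begins 54 mm behind the grasp point. The pads swing forward as they close: fully open they stand 13 mm farther back than shut.
Start: joints at [-0.103, 0.276, -0.026, 1.268, 0, 1.467], TCP at [0.625, -0, 0.239] pointing down, gripper open.
Joint ranges: [-3.12, 3.12], [-0.85, 1.88], [-1.08, 1.24], [-1.95, 2.15], [-1.57, 1.53], [-3.14, 3.14]. Speed limits (rad/s): [2.57, 2.57, 3.14, 3.14, 3.14, 3.14].

INTERFACE

Orientations are given as a unit quaternion [w, x, y, z].
In Python, from bench import ctrl, capture, calibration, workorder gives the robot as it stands.
- The arm moves only by the tool drive_tool, never from a script. Its argument "plan" is a list that holds one entry, the list of rows, each a list of 5 numbers: the shift along the world's x, y, z in mm, then the turn about the world's z in degrees, then the opening in per cent of the stroke, from 0 (shut) to 100 (fully open). In form: [[[tx, ty, tz, yaw, gripper], ...]]. A call has 1 to 5 rows; each row is the pose to reach, as a shift and turn from the pose commanded when the call began; what a row does not reach only later rows make up. A row lasts 1/12 s, in which the tool goes at most 41.7 mm and 7.16 degrees, less where a joint would pass 70% of its speed; a pose out of reach is approached as far as the arm can. A call with a gripper value outside its range is refused whole. The fingers move at their own pace and stop on an object; "grip_force" is the grip in N (left out, the last holds). Time passes only in rows, so rows that repeat a pose let the fingers close. It gives the time, the measured TCP pose, the force, the opening and the grip force at its end, in the units of the state.
- ctrl.observe(): the state, without advancing time (a new reading comes with each control period).
- capture(name): name is "scene" or "side" or "wrist"; returns the picture (420x560x3 uint8, red, green, blue); there is no depth.
- calibration(name): a dict with "fov_y" (degrees; the focal length in pixels is half the picture's height over the tangent of half this angle, whatever the lens; pixels are square), "cx", "cy" (the principal point, pixels), "R" (3x3) and "t" (3): a world point X has camera coordinates R X + t. Camera axes: x right, y down, z forward; pixel columns grow to the right and rows downward; lengths in m; the calibration is good to about 2 mm. A picture is of the moment at which its call begins: read the wrist's pose just before it. calibration takes no time and is no camera call; for the wrist camera it gives the pose at the moment of the call.
- workorder.job_done(): hands the job in; it is judged then, once.
The state is a dict: "clock": time; "q": joint angles; "dq": joint speeds; "joint_efforts": joint torques, N m; "ee_pos": TCP position; "tool_rot": TCP orientation; "wrist_force": force on the tool from outside, world axes, zero at the start; "wrist_torque": the same for the moment, N m; "opening": finger opening in m; "grasp_force": force on a finger pad.
Only numpy, scipy, OpenCV 4.12 (cv2) and the standard library are available. Lean on these libraries where they do the work, as an engineer would, in place of code of your own. Each camera call takes 0.05 s, during which the arm holds its last target. There are 200 camera calls.

TASK

Line up the four sauce tubs on the serving rail in order of height, one standing centred on each round pad: the tallest next to the blue bowl, then step by step down to the shortest next to the colander scoop. Keep the tubs upright the whole time, and leave the bowl and the scoop where they stand.

Things in the scene. Friction and masses are not known exactly. Their poses are not given: they have to be found in the camera images.
- tub_green: Loose upright sauce tub, a plain closed cylinder 54 mm in diameter and 50 mm tall (the shortest of the four), cream plastic with a green lid that has a cream disc in its middle; 70 to 250 g. Grip it by its sides. Origin: centre of its underside; z up along its axis.
- tub_red: Loose upright sauce tub, a plain closed cylinder 54 mm in diameter and 68 mm tall (the second shortest of the four), cream plastic with a red lid that has a cream disc in its middle; 70 to 250 g. Grip it by its sides. Origin: centre of its underside; z up along its axis.
- tub_yellow: Loose upright sauce tub, a plain closed cylinder 54 mm in diameter and 86 mm tall (the second tallest of the four), cream plastic with a yellow lid that has a cream disc in its middle; 70 to 250 g. Grip it by its sides. Origin: centre of its underside; z up along its axis.
- tub_black: Loose upright sauce tub, a plain closed cylinder 54 mm in diameter and 104 mm tall (the tallest of the four), cream plastic with a black lid that has a cream disc in its middle; 70 to 250 g. Grip it by its sides. Origin: centre of its underside; z up along its axis.
- pad_a: One of four identical fixed dark grey round pads, 72 mm in diameter, 92 mm apart centre to centre in a straight row on a low pale wooden rail (380 x 84 mm, its top 12 mm above the table). The four names come in no particular order along the row. Origin: centre of the pad's upper face, 15 mm above the table; the rail may be turned a little on the table, and the pad's x axis points across the rail (away from the robot).
- pad_b: One of four identical fixed dark grey round pads, 72 mm in diameter, 92 mm apart centre to centre in a straight row on a low pale wooden rail (380 x 84 mm, its top 12 mm above the table). The four names come in no particular order along the row. Origin: centre of the pad's upper face, 15 mm above the table; the rail may be turned a little on the table, and the pad's x axis points across the rail (away from the robot).
- pad_c: One of four identical fixed dark grey round pads, 72 mm in diameter, 92 mm apart centre to centre in a straight row on a low pale wooden rail (380 x 84 mm, its top 12 mm above the table). The four names come in no particular order along the row. Origin: centre of the pad's upper face, 15 mm above the table; the rail may be turned a little on the table, and the pad's x axis points across the rail (away from the robot).
- pad_d: One of four identical fixed dark grey round pads, 72 mm in diameter, 92 mm apart centre to centre in a straight row on a low pale wooden rail (380 x 84 mm, its top 12 mm above the table). The four names come in no particular order along the row. Origin: centre of the pad's upper face, 15 mm above the table; the rail may be turned a little on the table, and the pad's x axis points across the rail (away from the robot).
- bowl: Blue porcelain bowl, loose, 120 mm across the rim, 55 mm high, empty. It stands on the table just past one end of the rail, its centre about 127 mm from the nearest pad's centre; which end changes. Origin: centre of its underside.
- scoop: Stainless colander scoop, loose: a round perforated dish 110 mm across and 36 mm high, with a thin handle pointing away from the robot. It stands on the table just past the other end of the rail. Origin: centre of the dish's underside.
Things that resemble listed ones, but are neither listed nor needed, are in the scene too. Leave any orange or turquoise look-alike of the tub_black alone.

How it is judged:
At the end, for the whole second after the job is handed in: From the bowl's end the pads carry the tallest to the shortest tub, each upright (0.1 rad), at rest, within 12 mm of its pad's centre and its underside within 5 mm of the pad's face; bowl and scoop within 15 mm of where they began (((horizontal distance between tub_black and pad_a below 0.012 m and z of tub_black in the frame of pad_a between -0.005 and 0.005 m) or (horizontal distance between tub_black and pad_b below 0.012 m and z of tub_black in the frame of pad_b between -0.005 and 0.005 m) or (horizontal distance between tub_black and pad_c below 0.012 m and z of tub_black in the frame of pad_c between -0.005 and 0.005 m) or (horizontal distance between tub_black and pad_d below 0.012 m and z of tub_black in the frame of pad_d between -0.005 and 0.005 m)) and horizontal distance between tub_black and bowl below 0.173 m and angle between each of tub_black, tub_yellow, tub_red, tub_green's own z axis and vertical below 0.1 rad and linear speed of each of tub_black, tub_yellow, tub_red, tub_green below 0.02 m/s and angular speed of each of tub_black, tub_yellow, tub_red, tub_green below 0.2 rad/s and ((horizontal distance between tub_yellow and pad_a below 0.012 m and z of tub_yellow in the frame of pad_a between -0.005 and 0.005 m) or (horizontal distance between tub_yellow and pad_b below 0.012 m and z of tub_yellow in the frame of pad_b between -0.005 and 0.005 m) or (horizontal distance between tub_yellow and pad_c below 0.012 m and z of tub_yellow in the frame of pad_c between -0.005 and 0.005 m) or (horizontal distance between tub_yellow and pad_d below 0.012 m and z of tub_yellow in the frame of pad_d between -0.005 and 0.005 m)) and horizontal distance between tub_yellow and bowl between 0.173 and 0.265 m and ((horizontal distance between tub_red and pad_a below 0.012 m and z of tub_red in the frame of pad_a between -0.005 and 0.005 m) or (horizontal distance between tub_red and pad_b below 0.012 m and z of tub_red in the frame of pad_b between -0.005 and 0.005 m) or (horizontal distance between tub_red and pad_c below 0.012 m and z of tub_red in the frame of pad_c between -0.005 and 0.005 m) or (horizontal distance between tub_red and pad_d below 0.012 m and z of tub_red in the frame of pad_d between -0.005 and 0.005 m)) and horizontal distance between tub_red and bowl between 0.265 and 0.357 m and ((horizontal distance between tub_green and pad_a below 0.012 m and z of tub_green in the frame of pad_a between -0.005 and 0.005 m) or (horizontal distance between tub_green and pad_b below 0.012 m and z of tub_green in the frame of pad_b between -0.005 and 0.005 m) or (horizontal distance between tub_green and pad_c below 0.012 m and z of tub_green in the frame of pad_c between -0.005 and 0.005 m) or (horizontal distance between tub_green and pad_d below 0.012 m and z of tub_green in the frame of pad_d between -0.005 and 0.005 m)) and horizontal distance between tub_green and bowl above 0.357 m and distance of each of bowl, scoop from where it was at the start of the episode below 0.015 m); the robot touches nothing.
It fails at once if a sauce tub is tipped over (leans more than 0.6 rad) (angle between any of tub_green, tub_red, tub_yellow, tub_black's own z axis and vertical above 0.6 rad).
It fails at once if the bowl or the scoop is pushed more than 15 mm from its place (distance of any of bowl, scoop from where it was at the start of the episode above 0.015 m).
It also fails if it takes over 88 s, if anything falls off the work surface, if the arm or the gripper's body presses on something with over 40 N, if the wrist force passes 120 N, or if a joint passes its speed limit or range.

## Working session

There is one attempt and no reset: what is moved stays moved. The work goes in short steps, Python scripts to look and compute and a tool call to move; the robot and the scene stay as the last step left them, time stands still between calls to the robot, and variables do not carry over. Pictures are saved under pics/ and viewed, at most 14 in all, crops included, and the job is handed in when it is done.

Besides the shell and the picture viewer there is one more tool, called after ">>>" as a command line: name --argument value ..., lists and objects as JSON in quotes. drive_tool: Moves the arm, as the interface text tells. Its arguments: {"type":"object","properties":{"plan":{"type":"array","items":{"type":"array","items":{"type":"array","items":{"type":"number"}}}},"grip_force":{"type":"number"}},"required":["plan"]}

```bash
mkdir -p pics; ls; python3 - <<'E'
from bench import ctrl,capture,calibration
import cv2,numpy as np
s=ctrl.observe();print(s['clock'],s['ee_pos'],s['tool_rot'],s['opening'])
for n in('scene','side'):
    im=capture(n);cv2.imwrite(f'pics/{n}0.png',im[:,:,::-1]);c=calibration(n);print(n,c)
E
```

```text
pics
0.0 [6.24250116e-01 7.92776622e-05 2.38157010e-01] [-8.67420144e-04  7.07111462e-01  7.07101238e-01 -6.84083801e-04] 0.08546859008230653
scene {'fov_y': 54.847919952551294, 'cx': 276.1210831717806, 'cy': 209.07378456436, 'R': array([[-0.47120727,  0.88187428,  0.01616986],
       [ 0.47325348,  0.26825641, -0.83908858],
       [-0.7443083 , -0.38773219, -0.54375444]]), 't': array([ 0.23423118, -0.20783912,  1.30656659])}
side {'fov_y': 43.631409384162225, 'cx': 279.1167876122086, 'cy': 209.1190824188015, 'R': array([[ 0.98805088, -0.15262377,  0.02148112],
       [-0.06707212, -0.55125816, -0.8316344 ],
       [ 0.13876882,  0.82025632, -0.55490791]]), 't': array([-0.50654146,  0.06334439,  1.11819885])}
```

View pics/scene0.png

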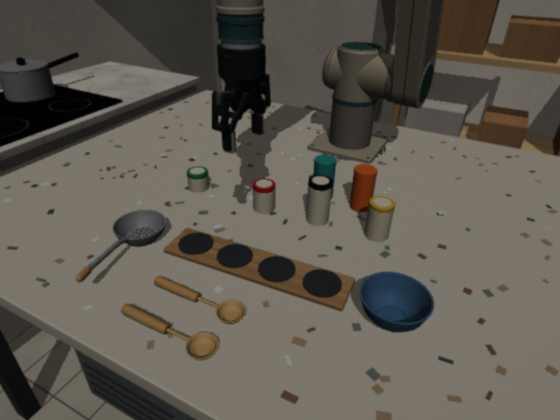

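View pics/side0.png

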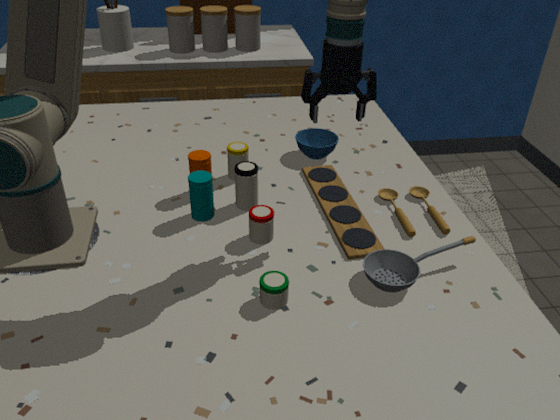

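The scene view shows green (198,173), red (264,187), black (320,183) and yellow (381,204) lids. The turquoise (325,163) and orange (364,175) cylinders are look-alikes with plain coloured bodies. The pads run from (196,244) to (322,283), with the bowl at (396,302) and the scoop at (140,228). The side view agrees.

```bash
cat > h.py <<'E'
import cv2,numpy as np
from bench import calibration
def ray(c,u,v,z):
    f=210/np.tan(np.radians(c['fov_y'])/2)
    d=c['R'].T@np.array([(u-c['cx'])/f,(v-c['cy'])/f,1]); o=-c['R'].T@c['t']
    return (o+d*(z-o[2])/d[2])[:2]
def proj(c,X):
    f=210/np.tan(np.radians(c['fov_y'])/2); p=c['R']@X+c['t']
    return np.array([c['cx']+f*p[0]/p[2],c['cy']+f*p[1]/p[2]])
H={'green':.05,'red':.068,'yellow':.086,'black':.104}
def masks(im):
    h,s,v=cv2.split(cv2.cvtColor(im,cv2.COLOR_BGR2HSV))
    return {'green':(h>45)&(h<80)&(s>100),'red':((h<6)|(h>172))&(s>150),'yellow':(h>19)&(h<32)&(s>130)&(v>80),'black':v<45,'pad':(v<75)}
def disc(m,near,r=25):
    """centre of the hole (cream disc) inside a lid ring near a pixel"""
    cs,hi=cv2.findContours(m.astype(np.uint8),cv2.RETR_CCOMP,cv2.CHAIN_APPROX_NONE)
    out=[]
    for c,k in zip(cs,hi[0]):
        if k[3]>=0 and cv2.contourArea(c)>20:
            e=cv2.fitEllipse(c)
            if np.hypot(e[0][0]-near[0],e[0][1]-near[1])<r: out.append((cv2.contourArea(c),e[0]))
    return max(out)[1] if out else None
E
python3 - <<'E'
from h import *
L={'scene':{'green':(198,173),'red':(264,187),'black':(320,183),'yellow':(381,204)},
'side':{'green':(274,282),'red':(261,214),'black':(246,169),'yellow':(237,149)}}
P={'scene':[(196,244),(235,256),(277,268),(322,283)],'side':[(359,238),(345,214),(333,194),(322,175)]}
for n in L:
    im=cv2.imread(f'pics/{n}0.png');c=calibration(n);M=masks(im)
    for k,p in L[n].items():
        d=disc(M[k],p); print(n,k,d, None if d is None else ray(c,*d,H[k]).round(4))
    nn,lab,st,ce=cv2.connectedComponentsWithStats(M['pad'].astype(np.uint8))
    for p in P[n]:
        l=lab[p[1],p[0]]
        ct=max(cv2.findContours((lab==l).astype(np.uint8),0,1)[0],key=cv2.contourArea);e=cv2.fitEllipse(ct)
        print(n,'pad',l,st[l][2:],np.round(e[0],1),ray(c,*e[0],.015).round(4))
im=cv2.imread('pics/scene0.png')[140:330,150:440]
cv2.imwrite('pics/crop.png',cv2.resize(im,None,fx=2.7,fy=2.7,interpolation=cv2.INTER_CUBIC))
c=calibration('scene');print('bowl',ray(c,396,296,.055),'scoop',ray(c,140,227,.036))
for n,p in(('turq',(325,163)),('orange',(364,173))):print(n,ray(c,*p,.104))
E
```

```text
scene green None None
scene red None None
scene black (320.1336975097656, 179.9639434814453) [0.4436 0.0791]
scene yellow None None
scene pad 48 [ 36  23 651] [195.4 243.2] [ 0.6701 -0.0972]
scene pad 51 [ 37  26 718] [234.3 255.5] [ 0.6642 -0.0054]
scene pad 60 [ 38  27 805] [276.3 268.9] [0.6586 0.0864]
scene pad 61 [ 39  29 902] [321.8 283.1] [0.6523 0.178 ]
side green (273.6895446777344, 279.2303161621094) [ 0.4634 -0.2476]
side red None None
side black None None
side yellow None None
side pad 198 [ 35  21 562] [358.3 238. ] [ 0.6679 -0.1009]
side pad 163 [ 32  19 458] [344.8 214.2] [ 0.6621 -0.0093]
side pad 117 [ 30  17 384] [332.7 193.3] [0.656  0.0818]
side pad 99 [ 28  14 323] [321.8 174.5] [0.6498 0.1739]
bowl [0.66211145 0.31006593] scoop [ 0.70314588 -0.2133484 ]
turq [0.36063399 0.05660656]
orange [0.36341796 0.15322201]
```

View pics/crop.png

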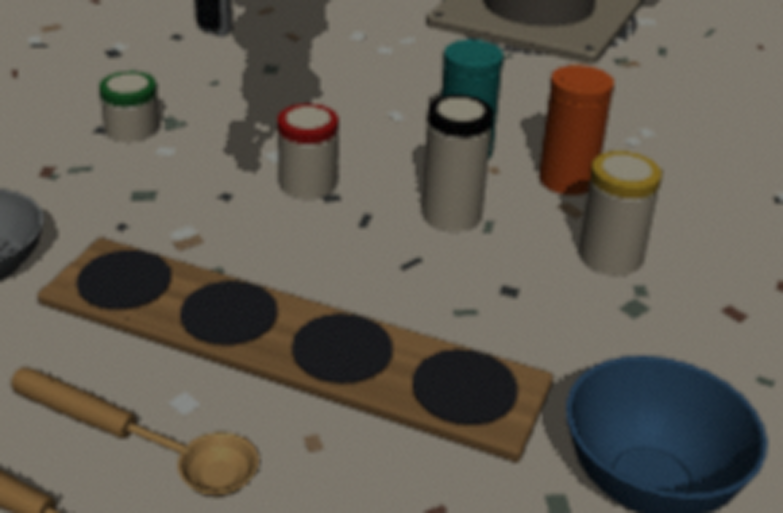

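The crop confirms the identity: the four cream-bodied tubs with green, red, black and yellow lids (cream discs at crop (128,84), (307,120), (459,108), (626,167)) are the ones meant. The plain turquoise (472,55) and orange (581,80) cylinders are decoys. Next I refine the disc centres.

```bash
python3 - <<'E'
from h import *
D={'scene':{'green':(197,171),'red':(264,184),'black':(320,180),'yellow':(382,202)},'side':{'green':(274,279),'red':(262,212),'black':(246,168),'yellow':(238,148)}}
for n in D:
    im=cv2.imread(f'pics/{n}0.png');c=calibration(n);v=im.min(2).astype(int) # cream: high min channel
    for k,(a,b) in D[n].items():
        w=v[b-7:b+8,a-12:a+13];m=(w>0.72*np.percentile(w,97)).astype(np.uint8)
        l,lab,st,ce=cv2.connectedComponentsWithStats(m,connectivity=4)
        i=lab[7,12]; p=ce[i]+[a-12,b-7]
        print(n,k,st[i],p.round(1),ray(c,*p,H[k]).round(4),'manual',ray(c,a,b,H[k]).round(4))
E
```

```text
scene green [  0   0  25  15 197] [196.2 168.5] [ 0.4531 -0.2578] manual [ 0.4632 -0.2475]
scene red [ 5  3 15  8 92] [263.8 183.2] [ 0.4617 -0.0528] manual [ 0.4649 -0.0505]
scene black [ 5  4 16  8 99] [320.3 180.2] [0.4443 0.0797] manual [0.4439 0.079 ]
scene yellow [  3   2  18  10 125] [381.9 201.8] [0.4358 0.2178] manual [0.4365 0.2183]
side green [  2   1  21  14 232] [273.8 279.4] [ 0.4635 -0.2481] manual [ 0.464  -0.2471]
side red [  2   2  18  10 139] [260.8 211.2] [ 0.4641 -0.0521] manual [ 0.4663 -0.0554]
side black [  4   2  17   8 105] [245.7 166.2] [0.4462 0.0799] manual [0.446  0.0717]
side yellow [ 4  2 15  7 82] [237.2 146. ] [0.4386 0.2178] manual [0.4395 0.2066]
```

>>> drive_tool --plan '[[[-40,18,0,-7,100],[-80,36,0,-14,100],[-120,54,0,-21,100],[-150,67,0,-28,100],[-179,80,0,-35,100]]]' --grip_force 40

```text
clock: 0.52
ee_pos: [0.4426, 0.0807, 0.2383]
tool_rot: [-0.001, 0.888, 0.459, -0.001]
wrist_force: [0.0, 0.5, 0.3]
opening: 0.0853
grasp_force: 0.0
```

>>> drive_tool --plan '[[[2,-1,-40,0,100],[2,-1,-80,0,100],[2,-1,-120,0,100],[2,-1,-155,0,100],[2,-1,-174,0,100]]]'

```text
clock: 0.93
ee_pos: [0.4441, 0.0789, 0.0613]
tool_rot: [-0.001, 0.887, 0.462, -0.003]
wrist_force: [-0.7, -0.6, 0.9]
opening: 0.0853
grasp_force: 0.0
```

>>> drive_tool --plan '[[[0,0,0,0,40],[0,0,0,0,40],[0,0,0,0,40],[0,0,0,0,40],[0,0,0,0,40]]]'

```text
clock: 1.35
ee_pos: [0.4497, 0.079, 0.067]
tool_rot: [0.001, 0.887, 0.462, 0.002]
wrist_force: [0.4, -0.1, -2.3]
opening: 0.0535
grasp_force: 43.4
```

>>> drive_tool --plan '[[[0,0,20,0,40],[0,0,55,0,40],[0,0,90,0,40],[20,8,120,0,40],[50,22,120,0,40]]]'

```text
clock: 1.77
ee_pos: [0.5012, 0.1008, 0.1934]
tool_rot: [0.003, 0.887, 0.461, 0.005]
wrist_force: [2.8, 0.7, -0.4]
opening: 0.0534
grasp_force: 43.8
```

>>> drive_tool --plan '[[[35,18,0,7,40],[70,36,0,14,40],[105,54,0,21,40],[135,68,0,28,40],[150,75,0,35,40]]]'

```text
clock: 2.18
ee_pos: [0.6524, 0.1779, 0.1864]
tool_rot: [0.001, 0.705, 0.71, 0.002]
wrist_force: [0.4, 0.3, -1.4]
opening: 0.0537
grasp_force: 43.8
```

>>> drive_tool --plan '[[[-1,-2,-30,0,40],[-1,-2,-60,0,40],[-1,-2,-85,0,40],[-1,-2,-95,0,40],[-1,-2,-95,0,40]]]'

```text
clock: 2.6
ee_pos: [0.6445, 0.1736, 0.0875]
tool_rot: [-0.002, 0.707, 0.707, -0.002]
wrist_force: [-0.6, -0.6, -1.3]
opening: 0.0538
grasp_force: 43.8
```

```bash
cat >> h.py <<'E'
PAD=np.array([[.669,-.099],[.663,-.0075],[.657,.084],[.651,.176]])
def look(k,x,y,under,tag=None):
    """lid disc of tub k expected at x,y with its underside at height under"""
    from bench import capture
    for n in('scene','side'):
        im=np.ascontiguousarray(capture(n)[:,:,::-1]);c=calibration(n);z=under+H[k]
        a,b=proj(c,np.array([x,y,z])).round().astype(int)
        w=im[b-9:b+10,a-13:a+14].min(2).astype(int)
        l,lab,st,ce=cv2.connectedComponentsWithStats((w>0.72*np.percentile(w,95)).astype(np.uint8),connectivity=4)
        i=lab[9,13]; p=ce[i]+[a-13,b-9]
        print(n,k,st[i],p.round(1),ray(c,*p,z).round(4))
        if tag: cv2.imwrite(f'pics/{tag}_{n}.png',im)
E
python3 - <<'E'
from h import *
from bench import ctrl
s=ctrl.observe();print(s['ee_pos'])
look('black',.651,.176,s['ee_pos'][2]-.067,'b1')
E
```

```text
[0.64451882 0.17357443 0.08748663]
scene black [  0   0  27  19 457] [325.2 234.1] [0.6509 0.1743]
side black [11  9  4  3  9] [324.6 135.9] [0.6489 0.1724]
```

>>> drive_tool --plan '[[[0,0,0,0,40],[0,0,0,0,40]]]'

```text
clock: 2.87
ee_pos: [0.6489, 0.1743, 0.093]
tool_rot: [0.001, 0.707, 0.707, 0.002]
wrist_force: [-0.3, 0.2, -1.3]
opening: 0.0537
grasp_force: 43.8
```

View pics/b1_scene.png

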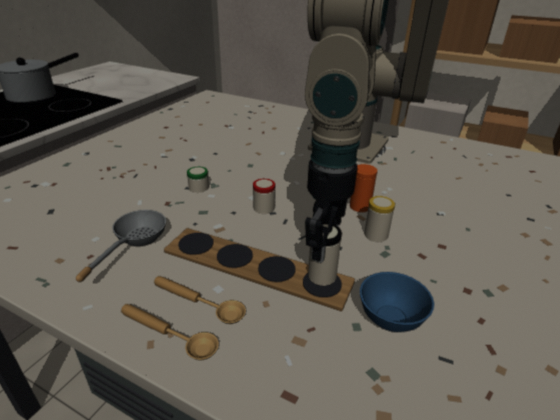

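>>> drive_tool --plan '[[[2,2,-4,0,40],[3,2,-8,0,40],[3,2,-10,0,40],[3,2,-10,0,40],[3,2,-10,0,40]]]'

```text
clock: 3.28
ee_pos: [0.6504, 0.1761, 0.0809]
tool_rot: [0.0, 0.707, 0.707, 0.0]
wrist_force: [-0.0, 0.6, 1.7]
opening: 0.0535
grasp_force: 41.3
```

>>> drive_tool --plan '[[[0,0,0,0,40],[0,0,0,0,40]]]'

```text
clock: 3.45
ee_pos: [0.6504, 0.1761, 0.0808]
tool_rot: [0.0, 0.707, 0.707, 0.0]
wrist_force: [-0.9, 0.0, 3.2]
opening: 0.0529
grasp_force: 41.4
```

Contact is made (+3 N), so I release and rise.

>>> drive_tool --plan '[[[0,0,0,0,75],[0,0,0,0,90],[0,0,0,0,100],[0,0,0,0,100],[0,0,0,0,100]]]'

```text
clock: 3.87
ee_pos: [0.6498, 0.1759, 0.08]
tool_rot: [-0.0, 0.707, 0.707, -0.0]
wrist_force: [-0.6, -0.1, 0.2]
opening: 0.0859
grasp_force: 0.0
```

>>> drive_tool --plan '[[[0,0,15,0,100],[0,0,50,0,100],[0,0,90,0,100],[-35,8,120,0,100],[-70,14,130,0,100]]]'

```text
clock: 4.28
ee_pos: [0.5845, 0.1904, 0.2153]
tool_rot: [0.003, 0.708, 0.706, 0.004]
wrist_force: [-0.1, 0.6, 1.1]
opening: 0.0855
grasp_force: 0.0
```

```bash
python3 - <<'E'
from h import *
look('black',.651,.176,.015,'b2')
E
```

```text
scene black [  3   2  22  13 216] [326.2 235.6] [0.6469 0.175 ]
side black [ 5  6 15  7 78] [324.1 137.4] [0.6487 0.1754]
```

View pics/b2_scene.png

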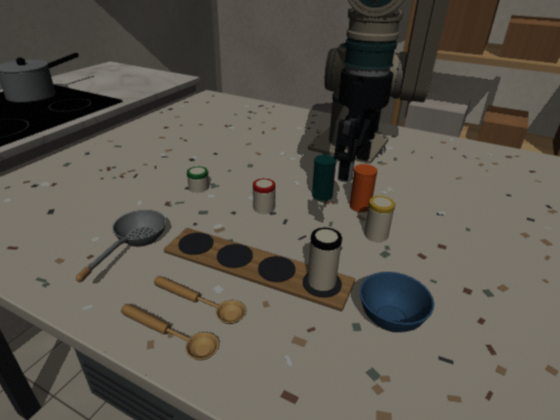

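Black stands on its pad, lid at (326,236), about 3 mm off centre. Yellow is next.

>>> drive_tool --plan '[[[-40,8,0,-7,100],[-80,16,0,-14,100],[-115,23,0,-21,100],[-143,28,0,-28,100],[-143,28,0,-35,100]]]'

```text
clock: 4.8
ee_pos: [0.4307, 0.2179, 0.209]
tool_rot: [-0.001, 0.888, 0.46, -0.003]
wrist_force: [-0.4, -1.2, 0.5]
opening: 0.0855
grasp_force: 0.0
```

>>> drive_tool --plan '[[[0,0,-40,0,100],[0,0,-80,0,100],[0,0,-120,0,100],[0,0,-150,0,100],[0,0,-160,0,100]]]'

```text
clock: 5.22
ee_pos: [0.4327, 0.2164, 0.0455]
tool_rot: [-0.001, 0.887, 0.462, -0.005]
wrist_force: [-0.8, -1.2, 0.5]
opening: 0.0854
grasp_force: 0.0
```

>>> drive_tool --plan '[[[0,0,0,0,100],[0,0,0,0,40],[0,0,0,0,40],[0,0,0,0,40],[0,0,0,0,40]]]'

```text
clock: 5.63
ee_pos: [0.4394, 0.2189, 0.0527]
tool_rot: [0.0, 0.887, 0.462, 0.003]
wrist_force: [-1.2, 0.2, 6.0]
opening: 0.0532
grasp_force: 42.1
```

>>> drive_tool --plan '[[[0,0,0,0,40],[0,0,0,0,40]]]'

```text
clock: 5.8
ee_pos: [0.4394, 0.2189, 0.0527]
tool_rot: [0.0, 0.887, 0.462, 0.003]
wrist_force: [-0.9, 0.8, 6.7]
opening: 0.0529
grasp_force: 42.2
```

>>> drive_tool --plan '[[[0,0,20,0,40],[0,0,55,0,40],[0,0,90,0,40],[20,-20,120,0,40],[45,-45,120,0,40]]]'

```text
clock: 6.22
ee_pos: [0.4858, 0.1748, 0.178]
tool_rot: [0.001, 0.886, 0.464, 0.006]
wrist_force: [1.6, 1.0, 0.2]
opening: 0.0535
grasp_force: 42.6
```

>>> drive_tool --plan '[[[35,-20,0,7,40],[70,-40,0,14,40],[105,-60,0,21,40],[135,-78,0,28,40],[160,-89,0,35,40]]]'

```text
clock: 6.63
ee_pos: [0.6445, 0.0817, 0.171]
tool_rot: [0.001, 0.706, 0.709, 0.0]
wrist_force: [0.4, 0.1, -1.3]
opening: 0.0531
grasp_force: 42.6
```

>>> drive_tool --plan '[[[16,0,0,0,40],[16,0,-30,0,40],[16,0,-65,0,40],[16,0,-85,0,40],[16,0,-95,0,40]]]'

```text
clock: 7.05
ee_pos: [0.6553, 0.0837, 0.0717]
tool_rot: [-0.002, 0.707, 0.707, -0.002]
wrist_force: [-0.8, 0.1, -1.8]
opening: 0.0531
grasp_force: 42.7
```

>>> drive_tool --plan '[[[0,0,0,0,40],[0,0,0,0,40],[0,0,0,0,40]]]'

```text
clock: 7.3
ee_pos: [0.6597, 0.0841, 0.0775]
tool_rot: [0.001, 0.707, 0.707, 0.001]
wrist_force: [0.4, -0.4, -1.5]
opening: 0.0533
grasp_force: 42.7
```

>>> drive_tool --plan '[[[-1,0,-4,0,40],[-1,0,-8,0,40],[-1,0,-10,0,40],[-1,0,-10,0,40],[-1,0,-10,0,40]]]'

```text
clock: 7.72
ee_pos: [0.6581, 0.084, 0.0678]
tool_rot: [0.001, 0.707, 0.707, 0.001]
wrist_force: [-2.6, 0.2, 6.4]
opening: 0.0531
grasp_force: 43.3
```

>>> drive_tool --plan '[[[0,0,0,0,40],[0,0,0,0,40]]]'

```text
clock: 7.88
ee_pos: [0.6582, 0.084, 0.0678]
tool_rot: [0.001, 0.707, 0.707, 0.001]
wrist_force: [-2.8, -0.4, 6.6]
opening: 0.0534
grasp_force: 43.3
```

>>> drive_tool --plan '[[[0,0,0,0,75],[0,0,0,0,90],[0,0,0,0,100],[0,0,0,0,100],[0,0,0,0,100]]]'

```text
clock: 8.3
ee_pos: [0.6568, 0.084, 0.065]
tool_rot: [-0.0, 0.707, 0.707, -0.0]
wrist_force: [0.6, 0.4, -0.4]
opening: 0.0855
grasp_force: 0.0
```

>>> drive_tool --plan '[[[0,0,15,0,100],[0,0,50,0,100],[0,0,90,0,100],[-20,-25,110,0,100],[-44,-50,115,0,100]]]'

```text
clock: 8.72
ee_pos: [0.6177, 0.0341, 0.186]
tool_rot: [0.004, 0.706, 0.708, 0.004]
wrist_force: [-0.1, -0.5, 0.5]
opening: 0.0856
grasp_force: 0.0
```

>>> drive_tool --plan '[[[-30,-17,0,0,100],[-60,-34,0,0,100],[-90,-51,0,0,100],[-120,-68,0,0,100],[-150,-86,0,0,100]]]'

```text
clock: 9.13
ee_pos: [0.4614, -0.0524, 0.1801]
tool_rot: [-0.0, 0.707, 0.707, -0.0]
wrist_force: [-1.0, -1.5, 0.4]
opening: 0.0854
grasp_force: 0.0
```

```bash
python3 - <<'E'
from h import *
from bench import ctrl
look('yellow',.657,.084,.015,'y2')
print(ctrl.observe()['ee_pos'])
E
```

```text
scene yellow [  2   3  21  12 197] [275.2 231.3] [0.6568 0.0817]
side yellow [ 6  6 16  8 95] [336.7 161.8] [0.6588 0.0821]
[ 0.45766389 -0.05283933  0.17924032]
```

>>> drive_tool --plan '[[[0,0,-40,0,100],[0,0,-80,0,100],[0,0,-115,0,100],[0,0,-138,0,100],[0,0,-146,0,100]]]'

```text
clock: 9.65
ee_pos: [0.4599, -0.051, 0.0307]
tool_rot: [-0.003, 0.707, 0.707, -0.002]
wrist_force: [-0.7, 0.5, -0.4]
opening: 0.0855
grasp_force: 0.0
```

>>> drive_tool --plan '[[[0,0,0,0,100],[0,0,0,0,40],[0,0,0,0,40],[0,0,0,0,40],[0,0,0,0,40]]]'

```text
clock: 10.07
ee_pos: [0.4652, -0.0525, 0.0365]
tool_rot: [0.002, 0.707, 0.707, 0.001]
wrist_force: [-0.0, -0.5, 5.9]
opening: 0.053
grasp_force: 42.2
```

>>> drive_tool --plan '[[[0,0,0,0,40],[0,0,0,0,40]]]'

```text
clock: 10.23
ee_pos: [0.4652, -0.0525, 0.0365]
tool_rot: [0.002, 0.707, 0.707, 0.001]
wrist_force: [0.1, -0.5, 6.9]
opening: 0.0538
grasp_force: 42.3
```

>>> drive_tool --plan '[[[0,0,20,0,40],[0,0,55,0,40],[10,2,85,0,40],[35,8,100,0,40],[65,15,100,0,40]]]'

```text
clock: 10.65
ee_pos: [0.5308, -0.0376, 0.1397]
tool_rot: [0.004, 0.707, 0.707, 0.002]
wrist_force: [1.6, 0.2, -0.5]
opening: 0.053
grasp_force: 42.5
```

>>> drive_tool --plan '[[[35,8,0,0,40],[70,16,0,0,40],[105,24,0,0,40],[125,29,0,0,40],[136,30,-20,0,40]]]'

```text
clock: 11.07
ee_pos: [0.6712, -0.0064, 0.1193]
tool_rot: [0.005, 0.707, 0.708, 0.004]
wrist_force: [0.5, -0.5, -0.2]
opening: 0.0534
grasp_force: 42.6
```

>>> drive_tool --plan '[[[0,0,-25,0,40],[0,0,-45,0,40],[0,0,-55,0,40],[0,0,-55,0,40],[0,0,-55,0,40]]]'

```text
clock: 11.48
ee_pos: [0.6636, -0.007, 0.0594]
tool_rot: [-0.0, 0.707, 0.707, -0.0]
wrist_force: [-0.5, -0.6, -1.3]
opening: 0.0531
grasp_force: 42.6
```

>>> drive_tool --plan '[[[0,0,0,0,40],[0,0,0,0,40],[0,0,0,0,40]]]'

```text
clock: 11.73
ee_pos: [0.6653, -0.0072, 0.0612]
tool_rot: [0.001, 0.707, 0.707, 0.001]
wrist_force: [-0.4, 0.1, -1.1]
opening: 0.0532
grasp_force: 42.6
```

>>> drive_tool --plan '[[[-1,0,-4,0,40],[-1,0,-8,0,40],[-1,0,-10,0,40],[-1,0,-10,0,40],[-1,0,-10,0,40]]]'

```text
clock: 12.15
ee_pos: [0.6632, -0.0071, 0.0513]
tool_rot: [0.0, 0.707, 0.707, 0.0]
wrist_force: [-2.9, 0.7, 9.7]
opening: 0.0532
grasp_force: 43.5
```

>>> drive_tool --plan '[[[0,0,0,0,40],[0,0,0,0,40]]]'

```text
clock: 12.32
ee_pos: [0.6632, -0.007, 0.0513]
tool_rot: [0.0, 0.707, 0.707, 0.0]
wrist_force: [-3.1, 0.3, 9.6]
opening: 0.0531
grasp_force: 43.5
```

>>> drive_tool --plan '[[[0,0,0,0,75],[0,0,0,0,90],[0,0,0,0,100],[0,0,0,0,100],[0,0,0,0,100]]]'

```text
clock: 12.73
ee_pos: [0.6628, -0.007, 0.0489]
tool_rot: [-0.0, 0.707, 0.707, -0.0]
wrist_force: [0.7, 0.2, -1.0]
opening: 0.0856
grasp_force: 0.0
```

>>> drive_tool --plan '[[[0,0,15,0,100],[0,0,50,0,100],[0,0,90,0,100],[-20,-30,110,0,100],[-45,-55,115,0,100]]]'

```text
clock: 13.15
ee_pos: [0.6229, -0.0629, 0.1701]
tool_rot: [0.005, 0.706, 0.708, 0.003]
wrist_force: [0.5, -1.1, 0.0]
opening: 0.0854
grasp_force: 0.0
```

>>> drive_tool --plan '[[[-30,-27,0,0,100],[-60,-54,0,0,100],[-90,-80,0,0,100],[-115,-106,0,0,100],[-140,-132,0,0,100]]]'

```text
clock: 13.57
ee_pos: [0.4763, -0.1948, 0.1642]
tool_rot: [0.0, 0.707, 0.707, -0.0]
wrist_force: [0.2, -0.7, -0.0]
opening: 0.0853
grasp_force: 0.0
```

```bash
python3 - <<'E'
from h import *
from bench import ctrl
look('red',.663,-.0075,.015,'r2')
print(ctrl.observe()['ee_pos'])
E
```

```text
scene red [  5   4  19  11 169] [232.7 226.8] [ 0.6619 -0.0074]
side red [  5   5  17   9 121] [348.1 188. ] [ 0.6642 -0.0063]
[ 0.47452832 -0.19650929  0.16402988]
```

>>> drive_tool --plan '[[[-8,-30,0,0,100],[-15,-54,0,0,100],[-15,-54,-35,0,100],[-15,-54,-70,0,100],[-15,-54,-100,0,100]]]'

```text
clock: 14.08
ee_pos: [0.4636, -0.2484, 0.0633]
tool_rot: [0.001, 0.707, 0.707, 0.0]
wrist_force: [-0.7, 0.3, -0.6]
opening: 0.0852
grasp_force: 0.0
```

>>> drive_tool --plan '[[[0,0,-20,0,100],[0,0,-34,0,100],[0,0,-41,0,100],[0,0,-41,0,100],[0,0,-41,0,100]]]'

```text
clock: 14.5
ee_pos: [0.4635, -0.2479, 0.0235]
tool_rot: [0.0, 0.707, 0.707, 0.0]
wrist_force: [0.3, -0.2, 0.1]
opening: 0.0854
grasp_force: 0.0
```

>>> drive_tool --plan '[[[0,0,0,0,40],[0,0,0,0,40],[0,0,0,0,40],[0,0,0,0,40],[0,0,0,0,40]]]'

```text
clock: 14.92
ee_pos: [0.4641, -0.2488, 0.0248]
tool_rot: [0.001, 0.707, 0.707, 0.0]
wrist_force: [-1.1, -0.2, 6.8]
opening: 0.0532
grasp_force: 42.4
```

>>> drive_tool --plan '[[[0,0,0,0,40],[0,0,0,0,40]]]'

```text
clock: 15.08
ee_pos: [0.4641, -0.2488, 0.0248]
tool_rot: [0.001, 0.707, 0.707, 0.0]
wrist_force: [-0.4, 0.8, 6.6]
opening: 0.0527
grasp_force: 42.4
```

>>> drive_tool --plan '[[[0,0,20,0,40],[0,0,55,0,40],[10,10,85,0,40],[30,28,100,0,40],[55,50,100,0,40]]]'

```text
clock: 15.5
ee_pos: [0.5207, -0.1999, 0.1283]
tool_rot: [0.004, 0.708, 0.706, 0.001]
wrist_force: [1.0, -1.3, -1.0]
opening: 0.0527
grasp_force: 42.4
```

>>> drive_tool --plan '[[[32,22,0,0,40],[64,44,0,0,40],[96,66,0,0,40],[126,86,0,0,40],[150,99,0,0,40]]]'

```text
clock: 15.92
ee_pos: [0.67, -0.0966, 0.1233]
tool_rot: [0.0, 0.706, 0.708, 0.001]
wrist_force: [0.7, -0.6, -0.5]
opening: 0.0526
grasp_force: 42.4
```

>>> drive_tool --plan '[[[0,0,-20,0,40],[0,0,-45,0,40],[0,0,-65,0,40],[0,0,-75,0,40],[0,0,-75,0,40]]]'

```text
clock: 16.33
ee_pos: [0.6651, -0.0983, 0.0449]
tool_rot: [-0.003, 0.707, 0.707, -0.002]
wrist_force: [-1.2, 0.8, -0.9]
opening: 0.0529
grasp_force: 42.5
```

>>> drive_tool --plan '[[[0,0,0,0,40],[0,0,0,0,40],[0,0,0,0,40],[0,0,0,0,40]]]'

```text
clock: 16.67
ee_pos: [0.6693, -0.0995, 0.0501]
tool_rot: [0.001, 0.707, 0.707, 0.001]
wrist_force: [0.2, 0.7, 0.1]
opening: 0.0531
grasp_force: 42.5
```

>>> drive_tool --plan '[[[0,0,-4,0,40],[0,0,-8,0,40],[0,0,-10,0,40],[0,0,-10,0,40],[0,0,-10,0,40]]]'

```text
clock: 17.08
ee_pos: [0.6685, -0.0992, 0.0399]
tool_rot: [0.001, 0.707, 0.707, 0.0]
wrist_force: [-2.1, -0.1, 8.1]
opening: 0.0534
grasp_force: 43.1
```

>>> drive_tool --plan '[[[0,0,0,0,40],[0,0,0,0,40]]]'

```text
clock: 17.25
ee_pos: [0.6685, -0.0992, 0.0399]
tool_rot: [0.001, 0.707, 0.707, 0.0]
wrist_force: [-3.0, -0.3, 7.0]
opening: 0.0532
grasp_force: 43.1
```

>>> drive_tool --plan '[[[0,0,0,0,75],[0,0,0,0,90],[0,0,0,0,100],[0,0,0,0,100],[0,0,0,0,100]]]'

```text
clock: 17.67
ee_pos: [0.6678, -0.0989, 0.0379]
tool_rot: [-0.0, 0.707, 0.707, -0.0]
wrist_force: [-0.0, 0.0, 0.3]
opening: 0.0852
grasp_force: 0.0
```

>>> drive_tool --plan '[[[0,0,15,0,100],[0,0,50,0,100],[0,0,90,0,100],[-20,0,120,0,100],[-55,0,140,0,100]]]'

```text
clock: 18.08
ee_pos: [0.6177, -0.1, 0.1826]
tool_rot: [0.004, 0.707, 0.707, 0.002]
wrist_force: [1.4, -0.6, 1.8]
opening: 0.0857
grasp_force: 0.0
```

>>> drive_tool --plan '[[[-35,0,20,0,100],[-70,0,30,0,100],[-105,0,30,0,100],[-140,0,30,0,100],[-140,0,30,0,100]]]'

```text
clock: 18.5
ee_pos: [0.4651, -0.0973, 0.2068]
tool_rot: [-0.004, 0.707, 0.707, -0.002]
wrist_force: [-0.3, -0.5, -1.1]
opening: 0.0853
grasp_force: 0.0
```

```bash
python3 - <<'E'
from h import *
from bench import ctrl
for k,p in zip(('green','red','yellow','black'),PAD): print(k,p); look(k,*p,.015,'end')
s=ctrl.observe();print(s['clock'],s['ee_pos'])
E
```

```text
green [ 0.669 -0.099]
scene green [  4   3  19  11 153] [192.7 222.3] [ 0.6674 -0.1002]
side green [  5   4  18  11 145] [361.3 218.2] [ 0.6694 -0.0991]
red [ 0.663  -0.0075]
scene red [  5   4  19  11 169] [232.7 226.8] [ 0.6619 -0.0074]
side red [  5   5  17   9 120] [348.1 188. ] [ 0.6642 -0.0065]
yellow [0.657 0.084]
scene yellow [  2   3  21  12 196] [275.2 231.3] [0.6568 0.0816]
side yellow [ 6  6 16  8 95] [336.6 161.8] [0.6585 0.0821]
black [0.651 0.176]
scene black [  3   2  22  13 216] [326.1 235.6] [0.647  0.1749]
side black [ 5  7 15  6 77] [324.1 137.4] [0.6487 0.1751]
18.9 [ 0.47420874 -0.09919533  0.20836025]
```

View pics/end_scene.png

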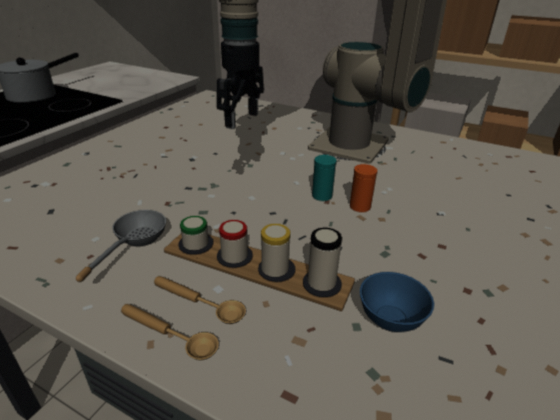

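All four tubs stand upright on their pads: green (193,222), red (233,227), yellow (275,231), black (326,236) beside the bowl. Each is within about 4 mm of its pad centre, and the bowl and scoop have not moved.

```bash
python3 -c "
from bench import workorder;print(workorder.job_done())"
```

```text
the job is handed in; nothing more can be done
None
```

I handed the job in at about 19 s on the robot's clock: from the bowl's end the rail holds black, yellow, red and green, each upright within about 4 mm of its pad centre in the last pictures, with the bowl and scoop where they began; the hand-in returned no verdict.

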